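Hang the slotted squeegee on the print arm and clamp it

TASK

Set up the one-arm printing unit: take the squeegee out of its stand and hang it on the pin under the print arm by the side-opening slot of its hanger plate, the plate between the head and the washer, letting it down so that the pin sits fully up in the notch. Once it hangs there by itself, press the clamping lever down until it is tight. Do not let the squeegee drop or bang onto the screen, and leave the other things on the table where they are.

Things in the scene. Friction and masses are not known exactly. Their poses are not given: they have to be found in the camera images.
- mount_block (a point): Centre of the squeegee's mounting block, where to grip it: plain aluminium, flat-sided, 24 mm deep (x), 40 wide (y), 40 high (z), on the middle of the squeegee holder. Axes are the squeegee's: z up, y along the blade, x from the block towards the hanger plate (away from the robot at the start). 105 mm above the blade's edge; in the stand 179 mm above the table.
- blade (a point): Middle of the squeegee's blade edge, its lowest point; axes as mount_block, which is 6 mm in -x and 105 mm up from here. Whole squeegee about 0.4 kg, 175 mm high, 160 mm wide. Rubber blade, then wood 26 mm thick; then an aluminium channel 36 mm deep, 150 mm wide, its top 20 mm below mount_block.
- slot_seat (a point): Point of the squeegee's steel hanger plate where the pin's axis lies when it hangs; axes as mount_block, offset from it +25 mm x, 0 y, +50 mm z. Plate 5 mm thick in x (point at mid-thickness), 40 mm wide in y, top 20 mm above here. A notch 14 mm wide, whose top rests on the pin when hanging, goes up to here from the inner end of the slot.
- slot_mouth (a point): Mouth of the slot in the hanger plate: 20 mm in -y and 10 mm below slot_seat, on the plate's -y edge (right-hand edge seen from the block). The slot is 15 mm high and runs level from here to 7 mm past the plate's middle. So the squeegee goes on 10 mm too high, slides in -y until the pin is at the middle, then comes down 10 mm. Loose, it may hang leaning a few degrees.
- stand: Plywood squeegee stand, 100 x 197 mm, 118 mm high, fixed; origin on the table below its centre; y along its groove (30 mm wide, between two rails), in which the squeegee hangs upright on its wood, blade down. Lift it straight up 30 mm or more to clear.
- pin (a point): Hanging pin of the one-arm unit (10 mm diameter, level), middle of its free part, 215 mm above the table. Axes are the unit's: x along the pin towards the head (roughly away from the robot), y along the print arm to its rail, z up. Gap for the plate 11 mm, centred here: head's face at x = +5.5 mm, washer at -5.5 mm when the lever is loose. Gap is open from the +y side, nothing before it there.
- head (a point): Middle of the grey head's face under the print arm, from which the pin stands out; axes as pin, 5.5 mm in +x and 6.5 mm above the pin point. Head 24 mm thick, 44 mm wide (y), 97 mm high: from 42 mm below the pin up to the arm. Washer on the pin: 26 mm diameter, 3 mm thick. Lever hub and handle lie 5.5 to 21.5 mm in -x of the pin point.
- boom_end (a point): Top middle of the free end of the print arm, well visible: 310 mm above the table; from the pin point x +9.5, y -30, z +95 mm; axes as pin. The arm is a level aluminium profile 60 mm wide (x), 40 high, overhead: underside 55 mm above the pin, running 370 mm in +y from here to a carriage on a guide rail (rail along x, 280 to 340 mm from here).
- lever_ball (a point): Centre of the ball (16 mm diameter) on the end of the clamping lever's black handle (11 mm thick), 85 mm out from the pin's axis on the -y side, beyond the arm's free end, and 13.5 mm in -x of the pin point. Nothing is above the ball.
- lever (a joint): Clamping lever's angle about the pin: 0 = handle level, pointing to -y; grows as the handle is pressed down (clockwise seen from the robot); starts loose at 0 to 0.2. Needs 4 to 10 N at the ball, some 15 N as it clamps; stays where left. It drives the washer to the head, 10.5 mm per rad, clamps the hung plate flat from 0.57 on, end stop 0.68. Below 0.4 loose, above 0.54 tight.
- screen: Printing screen lying on the unit's white base under the arm: wooden frame 350 x 270 mm with grey mesh; frame top 46 mm above the table. The hung squeegee's blade is 14 mm above the frame. Origin on its underside, below the pin's root.
- ink_jar_a: ink jar, 64 mm diameter, 75 mm high; bystander; origin centre of underside
- ink_jar_b: ink jar, 64 mm diameter, 75 mm high; bystander; origin centre of underside
- plain_squeegee: plain wooden hand squeegee without block or plate, 200 mm wide, lying flat; bystander
- ink_knife: ink knife 200 mm long lying on the unit's base left of the screen; bystander
- tape_roll: roll of tape, 100 mm diameter, 24 mm high, lying flat; bystander
- emulsion: bottle 72 mm diameter, 160 mm high; bystander; origin centre of underside
- brush: brush 200 mm long lying on the table to the left; bystander
Not all that is in view belongs to the job. Of the things that look like the part that bears mount_block, the larger one is meant.

How it is judged:
On the way, in this order (a step that is already met when the one before it is completed fails the run):
1. the squeegee hangs on the pin by its slot, pin up in the notch, let go, lever still loose (x of slot_seat in the frame of pin between -0.006 and 0.006 m and y of slot_seat in the frame of pin between -0.005 and 0.005 m and z of slot_seat in the frame of pin between -0.004 and 0.004 m and contact force between squeegee and the fingers below 0.3 N and value of joint lever below 0.4 rad), for 0.3 s.
2. the clamping lever is pressed down tight (value of joint lever above 0.54 rad), for 0.2 s.
At the end, for the whole second after the job is handed in: The squeegee hangs at rest on the pin, seated in its notch (seat within 6 mm of the gap's middle along the pin, 5 mm sideways and 4 mm in height of the pin's axis), upright to 0.06 rad, and the clamping lever stands tight (above 0.54 rad) (x of slot_seat in the frame of pin between -0.006 and 0.006 m and y of slot_seat in the frame of pin between -0.005 and 0.005 m and z of slot_seat in the frame of pin between -0.004 and 0.004 m and angle between slot_seat's own z axis and vertical below 0.06 rad and value of joint lever above 0.54 rad and linear speed of squeegee below 0.02 m/s); the robot touches nothing.
It fails at once if the squeegee is dropped or banged onto the screen (contact force between squeegee and screen above 12 N).
It fails at once if another thing on the table is moved by more than 30 mm (distance of any of ink_jar_a, ink_jar_b, plain_squeegee, ink_knife, tape_roll, emulsion, brush from where it was at the start of the episode above 0.03 m).
It also fails if it takes over 67 s, if anything falls off the work surface, if the arm or the gripper's body presses on something with over 40 N, if the wrist force passes 120 N, or if a joint passes its speed limit or range.

ROBOT

A 6-joint arm with a two-finger parallel gripper is mounted at the origin on the work surface. World frame = base frame: x ahead of the robot, y to its left, z up, the work surface at z = 0. Lengths are in m, angles in rad, forces in N, time in s.
With the tool pointing down it reaches from about 0.4 to 0.925 m from the base axis. Payload 12.5 kg.
Tool frame: the origin (TCP) lies midway between the tips of the shut fingers; the grasp point (between the pads) lies 19 mm behind it; z points along the fingers, y is the line along which they close (so a half turn about z gives the same grasp; the last joint's range is limited). The gripper opens to 95 mm and grips with 3 to 60 N. Pads are 20 mm wide; open, the fingers measure 119 mm over their backs; the gripper's body (75 mm by 180 mm) begins 59 mm behind the grasp point.
Start: joints at [-1.277, 0.491, 1.559, -0, 1.092, -0.106], TCP at [0.243, -0.576, 0.179] pointing down, gripper open.
Joint ranges: [-3.1, 3.1], [-0.84, 2.19], [0.05, 2.79], [-1.13, 4.28], [0.06, 2.93], [-2.69, 2.69]. Speed limits (rad/s): [2.22, 2.22, 2.79, 3.14, 3.14, 3.14].

INTERFACE

Orientations are given as a 3x3 rotation matrix whose columns are the frame's x, y, z axes.
In Python, from rig import get_state, cams, bot gives the robot as it stands.
- The arm moves only by the tool carry_out, never from a script. Its argument "plan" is a list of rows, each a list of 7 numbers: the shift along the world's x, y, z in cm, then the turn, a rotation vector about the world's x, y, z in rad, then the finger opening in cm, from 0 to 9.51. A call has 1 to 10 rows; each row is the pose to reach, as a shift and turn from the pose commanded when the call began; what a row does not reach only later rows make up. A row lasts 1/8 s, in which the tool goes at most 62.5 mm and 10.7 degrees, less where a joint would pass 70% of its speed; a pose out of reach is approached as far as the arm can. A call with a gripper value outside its range is refused whole. The fingers move at their own pace and stop on an object; "force" is the grip in N (left out, the last holds). Time passes only in rows, so rows that repeat a pose let the fingers close. It gives the time, the measured TCP pose, the force, the opening and the grip force at its end, in the units of the state.
- get_state(): the state, without advancing time (a new reading comes with each control period).
- cams.capture(name): name is "scene" or "top" or "wrist"; returns the picture (400x640x3 uint8, red, green, blue); there is no depth.
- cams.camera_info(name): a dict with "intrinsics" (3x3 intrinsics, pixels), "cam_to_world" (4x4, takes a point from camera to world coordinates); the wrist camera has in their place "T_tool_cam" (4x4, takes a point from camera to tool coordinates, whose origin is the TCP and whose axes are the flange's). Camera axes: x right, y down, z forward; pixel columns grow to the right and rows downward; lengths in m; the calibration is good to about 2 mm. A picture is of the moment at which its call begins: read the wrist's pose just before it. camera_info takes no time and is no camera call.
- bot.sign_off(): hands the job in; it is judged then, once.
The state is a dict: "t": time; "qpos": joint angles; "dq": joint speeds; "joint_efforts": joint torques, N m; "tool_pos": TCP position; "eef_rot": TCP orientation; "ft_force": force on the tool from outside, world axes, zero at the start; "moment": the same for the moment, N m; "gripper_width": finger opening in m; "gripper_force": force on a finger pad.
Only numpy, scipy, OpenCV 4.12 (cv2) and the standard library are available. Lean on these libraries where they do the work, as an engineer would, in place of code of your own. Each camera call takes 0.05 s, during which the arm holds its last target. There are 200 camera calls.

## Working session

There is one attempt and no reset: what is moved stays moved. The work goes in short steps, Python scripts to look and compute and a tool call to move; the robot and the scene stay as the last step left them, time stands still between calls to the robot, and variables do not carry over. Pictures are saved under pics/ and viewed, at most 10 in all, crops included, and the job is handed in when it is done.

Besides the shell and the picture viewer there is one more tool, called as a command line: name --pt "numbers of a row" for each row, then --argument value for the rest. carry_out: Moves the arm, as the interface text tells. Its arguments: {"type":"object","properties":{"plan":{"type":"array"},"force":{"type":"number"}},"required":["plan"]}

```bash
mkdir -p pics; cat > h.py <<'E'
import numpy as np, cv2
from rig import get_state, cams, bot
def grab(n,f=None):
    s=get_state(); im=np.array(cams.capture(n))
    if f: cv2.imwrite('pics/'+f,im[:,:,::-1])
    return s,im
def cam(n,s=None):
    i=cams.camera_info(n); K=np.array(i['intrinsics'])
    if 'cam_to_world' in i: return K,np.array(i['cam_to_world'])
    T=np.eye(4);T[:3,:3]=s['eef_rot'];T[:3,3]=s['tool_pos']
    return K,T@np.array(i['T_tool_cam'])
def ray(KT,uv):
    K,T=KT; d=T[:3,:3]@np.linalg.solve(K,[uv[0],uv[1],1.]); return T[:3,3],d
def onz(KT,uv,z):
    o,d=ray(KT,uv); return o+d*(z-o[2])/d[2]
def proj(KT,p):
    K,T=KT; q=T[:3,:3].T@(np.array(p)-T[:3,3]); q=K@q; return q[:2]/q[2]
def tri(*rs):
    A=0;b=0
    for o,d in rs:
        d=d/np.linalg.norm(d); P=np.eye(3)-np.outer(d,d); A=A+P;b=b+P@o
    x=np.linalg.solve(A,b); return x,[np.linalg.norm((np.eye(3)-np.outer(d,d)/(d@d))@(x-o)) for o,d in rs]
E
python3 - <<'E'
from h import *
_,a=grab('scene','scene.png');_,b=grab('top','top.png');s,c=grab('wrist')
np.set_printoptions(precision=4,suppress=True)
cv2.imwrite('pics/a1.png',cv2.resize(a[:,:,::-1],(800,500)))
cv2.imwrite('pics/b1.png',cv2.resize(b[:,:,::-1],(800,500)))
for n in('scene','top'):print(n,*cam(n))
print(cams.camera_info('wrist'));print(s)
E
```

```text
scene [[453.5631   0.     317.4307]
 [  0.     453.5631 205.2587]
 [  0.       0.       1.    ]] [[ 0.3209  0.5176 -0.7932  1.7956]
 [ 0.9471 -0.1798  0.2659 -0.4609]
 [-0.005  -0.8365 -0.5479  1.0725]
 [ 0.      0.      0.      1.    ]]
top [[376.9555   0.     324.341 ]
 [  0.     376.9555 199.0442]
 [  0.       0.       1.    ]] [[-0.0142 -0.995   0.0985  0.4043]
 [-0.9999  0.0135 -0.0074 -0.0143]
 [ 0.006  -0.0986 -0.9951  1.5496]
 [ 0.      0.      0.      1.    ]]
{'intrinsics': array([[317.1015,   0.    , 318.586 ],
       [  0.    , 317.1015, 203.0085],
       [  0.    ,   0.    ,   1.    ]]), 'T_tool_cam': array([[-0.    , -0.9654, -0.2608,  0.0725],
       [ 1.    ,  0.0001, -0.0004, -0.0002],
       [ 0.0004, -0.2608,  0.9654, -0.2055],
       [ 0.    ,  0.    ,  0.    ,  1.    ]])}
{'t': 0.1, 'qpos': array([-1.2766,  0.4915,  1.5594,  0.    ,  1.0917, -0.1056]), 'dq': array([ 0.0003, -0.0015, -0.0011, -0.0004,  0.    , -0.0006]), 'joint_efforts': array([  0.0055, -61.3623, -25.8606,   0.0695,   0.047 ,  -0.0001]), 'tool_pos': array([ 0.2432, -0.5755,  0.1785]), 'eef_rot': array([[ 0.9212,  0.3892, -0.0003],
       [ 0.3892, -0.9212,  0.001 ],
       [ 0.0001, -0.001 , -1.    ]]), 'ft_force': array([ 0.5357, -0.0881, -0.0196]), 'moment': array([-0.0485,  0.002 , -0.0366]), 'gripper_force': 0.0, 'gripper_width': 0.09488987765520523}
```

View pics/a1.png

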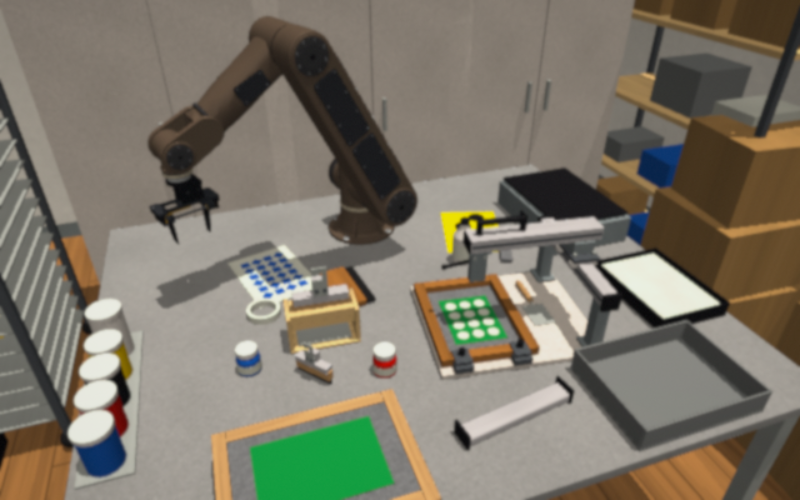

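View pics/b1.png

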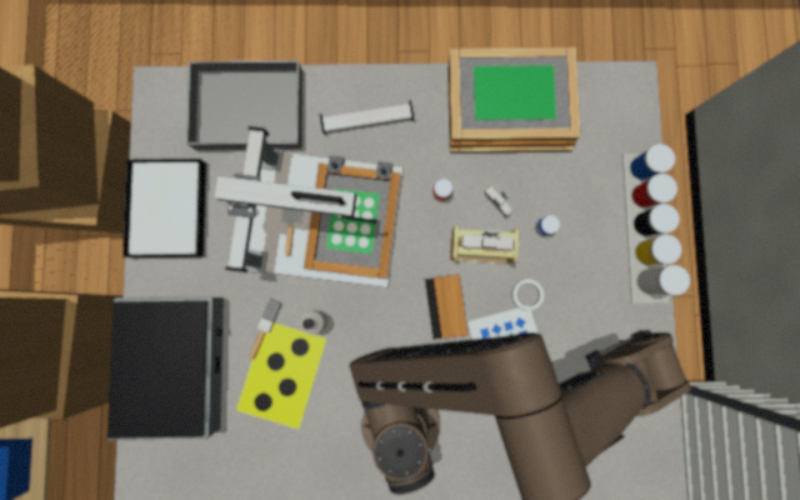

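The candidates for the squeegee bearing mount_block, in the 800-wide views:
- The one in the stand: scene (322,295), top (485,243).
- A small one lying on the table: scene (313,362), top (498,200).
- The plain wooden one: top (450,305).

I choose the larger one, in the stand, and will check it in close crops.

```bash
python3 - <<'E'
import cv2,numpy as np
a=cv2.imread('pics/scene.png');b=cv2.imread('pics/top.png')
def c(im,x,y,w,h): return cv2.resize(im[y:y+h,x:x+w],(400,300),interpolation=cv2.INTER_CUBIC)
m=np.vstack([np.hstack([c(a,210,205,100,75),c(a,350,165,140,105)]),np.hstack([c(b,350,145,80,60),c(b,230,120,100,75)])])
cv2.imwrite('pics/m1.png',m)
E
```

```text
(no output)
```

View pics/m1.png

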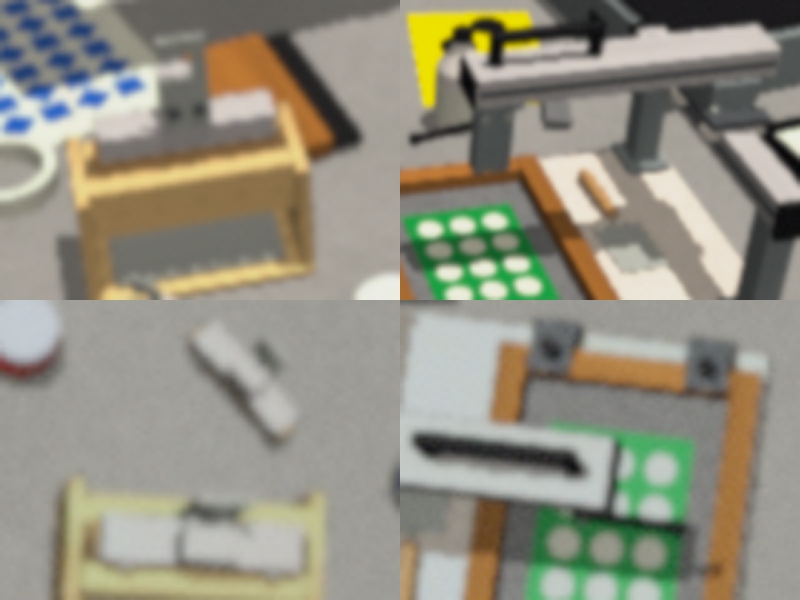

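The close crops show that the squeegee in the stand has its plate on the far (+x) side, so it is the one I want. Next I'll get rough positions.

```bash
python3 - <<'E'
from h import *
np.set_printoptions(precision=4,suppress=True)
T=cam('top');S=cam('scene')
print('block',onz(T,(390.5,194.5),.19)[:2])
print('chan ends z.159',onz(T,(371,193.5),.159)[:2],onz(T,(410,196),.159)[:2])
e=onz(T,(283,164.5),.31);print('boom_end',e)
print('boom edges',onz(T,(230,148.7),.31)[:2],onz(T,(282,155),.31)[:2],onz(T,(230,170),.31)[:2],onz(T,(282,174),.31)[:2])
print('emulsion',onz(T,(250,257),.16)[:2],'jars',onz(T,(354,151),.075)[:2],onz(T,(438,180),.075)[:2])
print('scene boom mid end',onz(S,((350+(462-400)*.35),165+68*.35),.31),'block scene', onz(S,(210+185/4,205+115/4),.17))
E
```

```text
block [ 0.5521 -0.265 ]
chan ends z.159 [ 0.5602 -0.1983] [ 0.5489 -0.343 ]
boom_end [0.6445 0.1126 0.31  ]
boom edges [0.7004 0.2895] [0.6767 0.1158] [0.6282 0.2888] [0.6125 0.116 ]
emulsion [0.3332 0.2493] jars [ 0.7409 -0.1461] [ 0.6198 -0.4762]
scene boom mid end [0.6573 0.1068 0.31  ] block scene [ 0.5859 -0.27    0.17  ]
```

```bash
cat >> h.py <<'E'
from scipy.spatial.transform import Rotation as Ro
def tgt(G,psi,th,back=0):
    """tool pose: grasp point at G (backed off), heading psi, pitch th below level, tool y = -(squeegee y)"""
    a=np.array([np.cos(th)*np.cos(psi),np.cos(th)*np.sin(psi),-np.sin(th)])
    y=-np.array([-np.sin(psi),np.cos(psi),0]); R=np.c_[np.cross(y,a),y,a]
    return np.array(G)+a*(.019-back),R
def delta(p,R,s=None):
    s=s or get_state()
    return np.round((p-s['tool_pos'])*100,2),np.round(Ro.from_matrix(R@np.array(s['eef_rot']).T).as_rotvec(),3)
E
python3 - <<'E'
from h import *
print(delta(*tgt([.555,-.268,.179],-.078,.785,.14)))
E
```

```text
(array([22.64, 31.42,  8.59]), array([ 0.126, -0.783, -0.453]))
```

carry_out --pt "3 4 5 0 0 0 9.5" --pt "9 10 12 0.02 -0.15 -0.09 9.5" --pt "15 17 14 0.05 -0.3 -0.18 9.5" --pt "20 24 14 0.08 -0.5 -0.3 9.5" --pt "22.6 30 12 0.126 -0.7 -0.45 9.5" --pt "22.6 31.4 8.6 0.126 -0.783 -0.453 9.5" --pt "22.6 31.4 8.6 0.126 -0.783 -0.453 9.5" --pt "22.6 31.4 8.6 0.126 -0.783 -0.453 9.5" --pt "22.6 31.4 8.6 0.126 -0.783 -0.453 9.5"

```text
t: 1.27
tool_pos: [0.4697, -0.2617, 0.2655]
eef_rot: [[0.705, -0.077, 0.705], [-0.054, -0.997, -0.056], [0.708, 0.002, -0.707]]
ft_force: [0.4, -0.1, 0.1]
gripper_width: 0.0948
gripper_force: 0.0
```

```bash
python3 - <<'E'
from h import *
s,c=grab('wrist','w1.png')
print(s['t'],s['qpos'],s['tool_pos'],delta(*tgt([.555,-.268,.179],-.078,.785,.14),s=s))
print(proj(cam('wrist',s),[.555,-.268,.179]))
E
```

```text
1.275 [-0.95737882  0.10073792  2.17034013  1.14172482  0.64223481 -0.1887967 ] [ 0.46967964 -0.26174345  0.26545535] (array([-0.  ,  0.04, -0.09]), array([ 0.002,  0.   , -0.001]))
[318.0222256  189.08357535]
```

View pics/w1.png

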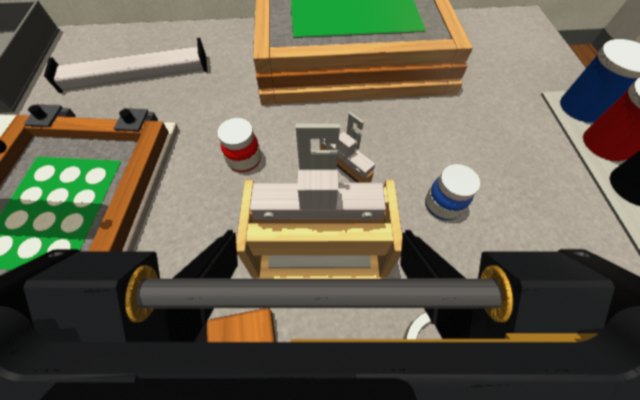

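The wrist view shows the larger squeegee in the stand: block at about (318,190), plate with its slot at (318,145). The small decoy is behind it at (355,150).

```bash
python3 - <<'E'
import cv2
a=cv2.imread('pics/w1.png');cv2.imwrite('pics/w1c.png',cv2.resize(a[115:235,235:405],None,fx=4.7,fy=4.7,interpolation=cv2.INTER_CUBIC))
E
```

```text
(no output)
```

View pics/w1c.png

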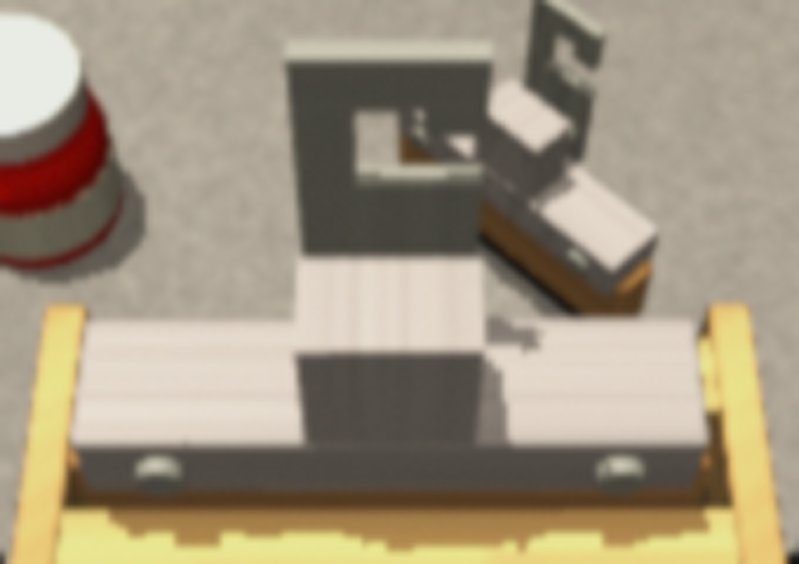

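```bash
python3 - <<'E'
from h import *
np.set_printoptions(precision=4,suppress=True)
s=get_state();W=cam('wrist',s)
f=lambda u,v,z:onz(W,(235+u/4.7-.4,115+v/4.7-.4),z)
for n,a,b,z,off in(('block',(295,352),(486,352),.199,12),('chan',(72,443),(707,443),.159,18),('plate',(286,60),(492,60),.249,-22.5)):
    A=f(*a,z);B=f(*b,z);d=A-B;psi=-np.arctan2(d[0],d[1])
    h=np.array([np.cos(psi),np.sin(psi),0]);print(n,np.linalg.norm(d),psi,(A+B)/2+h*off/1000)
E
```

```text
block 0.039955607636042126 -0.0774134960538464 [ 0.5539 -0.2686  0.199 ]
chan 0.14767447733310965 -0.07754976159226072 [ 0.5602 -0.2688  0.159 ]
plate 0.03948385350684448 -0.07690126308544797 [ 0.5539 -0.2683  0.249 ]
```

carry_out --pt "3 -0.25 -3 0 0 0 9.5" --pt "6 -0.5 -6 0 0 0 9.5" --pt "8.5 -0.7 -8.5 0 0 0 9.5" --pt "9.6 -0.8 -9.5 0 0 0 9.5" --pt "9.6 -0.8 -9.5 0 0 0 9.5" --pt "9.6 -0.8 -9.5 0 0 0 5" --pt "9.6 -0.8 -9.5 0 0 0 3" --pt "9.6 -0.8 -9.5 0 0 0 3" --pt "9.6 -0.8 -9.5 0 0 0 3" --pt "9.6 -0.8 -9.5 0 0 0 3" --force 35

```text
t: 2.58
tool_pos: [0.5653, -0.2697, 0.1702]
eef_rot: [[0.705, -0.079, 0.705], [-0.055, -0.997, -0.056], [0.708, 0.001, -0.707]]
ft_force: [0.5, 0.3, -0.2]
gripper_width: 0.0504
gripper_force: 0.0
```

carry_out --pt "0 0 0 0 0 0 3" --pt "0 0 0 0 0 0 3" --pt "0 0 0 0 0 0 3" --pt "0 0 0 0 0 0 3"

```text
t: 3.08
tool_pos: [0.5654, -0.2696, 0.1701]
eef_rot: [[0.705, -0.078, 0.705], [-0.055, -0.997, -0.056], [0.708, 0.001, -0.707]]
ft_force: [-0.8, 2.3, 2.5]
gripper_width: 0.0302
gripper_force: 1.3
```

```bash
python3 - <<'E'
from h import *
s,c=grab('wrist');_,b=grab('scene')
m=np.hstack([cv2.resize(c[90:290,200:440],(400,333)),cv2.resize(b[195:285,200:308],(400,333),interpolation=cv2.INTER_CUBIC)])
cv2.imwrite('pics/g1.png',m[:,:,::-1]);print(s['gripper_width'],s['gripper_force'],s['ft_force'])
E
```

```text
0.03021130640451185 1.3090307897215232 [-0.7595554   2.33519192  2.53895045]
```

View pics/g1.png

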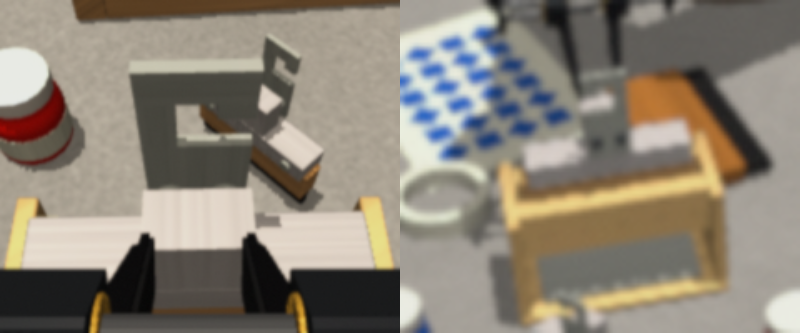

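The fingers closed to 30 mm, apparently just in front of the block's near face. I'll project the known points to see the offset.

```bash
python3 - <<'E'
from h import *
np.set_printoptions(precision=3,suppress=True)
s,c=grab('wrist');W=cam('wrist',s);print(s['tool_pos'],s['eef_rot'])
R=np.array(s['eef_rot']);p=s['tool_pos']
cr=lambda q:(np.array(q)-[200,90])*1.667
print('tcp',cr(proj(W,p)),'tips',[cr(proj(W,p+R[:,1]*k)) for k in(-.015,.015)],'grasp',cr(proj(W,p-.019*R[:,2])))
h=np.array([np.cos(-.077),np.sin(-.077),0]);y=np.array([np.sin(.077),np.cos(.077),0]);C=np.array([.554,-.2686,.179])
for x,yy,z in((-.012,.02,.02),(-.012,-.02,.02),(.012,.02,.02),(-.012,.02,-.02),(.0225,.02,.07),(.0225,-.02,.07)): print((x,yy,z),cr(proj(W,C+h*x+y*yy+[0,0,z])))
g=cv2.resize(c[90:290,200:440],(400,333)).mean(2).astype(int)
print(g[200:290:6,196])
E
```

```text
[ 0.565 -0.27   0.17 ] [[ 0.705 -0.079  0.705]
 [-0.055 -0.997 -0.056]
 [ 0.708  0.001 -0.707]]
tcp [197.378 227.95 ] tips [array([160.982, 227.956]), array([233.776, 227.943])] grasp [197.341 244.725]
(-0.012, 0.02, 0.02) [138.545 253.122]
(-0.012, -0.02, 0.02) [255.258 252.972]
(0.012, 0.02, 0.02) [142.103 192.161]
(-0.012, 0.02, -0.02) [147.991 291.568]
(0.0225, 0.02, 0.07) [128.476  77.031]
(0.0225, -0.02, 0.07) [264.871  76.914]
[212 213 213 214 214 214 214 214 176  76  76  77  77  77  77]
```

```bash
python3 - <<'E'
from h import *
s,c=grab('wrist','w2.png')
cv2.imwrite('pics/w2c.png',cv2.resize(c[180:300,240:400,::-1],(800,600),interpolation=cv2.INTER_CUBIC))
E
```

```text
(no output)
```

View pics/w2c.png

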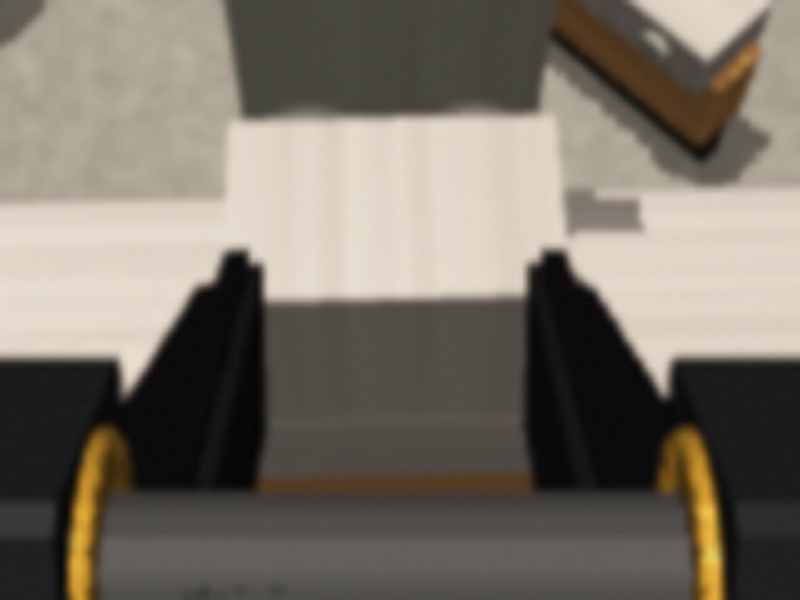

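The fingertips overlap the block's top face in the image, so they sit just in front of and above it. They are about 35 mm short of where the TCP figure put them. I'll open, advance in small steps and watch the force.

carry_out --pt "0 0 0 0 0 0 6" --pt "0 0 0 0 0 0 6" --pt "0 0 0 0 0 0 6" --pt "0 0 0 0 0 0 6" --pt "0 0 0 0 0 0 6"

```text
t: 3.9
tool_pos: [0.5653, -0.2697, 0.17]
eef_rot: [[0.705, -0.079, 0.705], [-0.055, -0.997, -0.056], [0.707, 0.001, -0.707]]
ft_force: [-0.1, 0.1, -0.3]
gripper_width: 0.06
gripper_force: 0.0
```

```bash
cat > tips.py <<'E'
from h import *
def tips(c):
    g=c.max(2).astype(int); m=(g<45)
    out=[]
    for r in range(215,262,4):
        x=np.where(m[r,200:440])[0]+200; l=x[x<318];q=x[x>318]
        out.append((r,l.min() if len(l) else 0,l.max() if len(l) else 0,q.min() if len(q) else 0,q.max() if len(q) else 0))
    return out
if __name__=='__main__':
    s,c=grab('wrist');print(s['ft_force'],s['gripper_width'],s['tool_pos'])
    for o in tips(c):print(*o)
    print('w1');[print(*o) for o in tips(cv2.imread('pics/w1.png'))]
E
python3 tips.py
```

```text
[-0.11684404  0.07348195 -0.33943321] 0.0599541295690561 [ 0.56527809 -0.26972186  0.1699905 ]
215 0 0 0 0
219 0 0 0 0
223 0 0 0 0
227 0 0 0 0
231 260 262 376 378
235 257 264 373 380
239 251 265 373 386
243 248 265 372 389
247 244 265 372 393
251 241 265 372 396
255 200 265 372 439
259 200 266 372 439
w1
215 0 0 0 0
219 0 0 0 0
223 0 0 0 0
227 0 0 0 0
231 228 231 406 409
235 224 234 403 413
239 218 234 403 419
243 213 234 403 424
247 209 235 403 429
251 204 235 402 433
255 200 236 401 438
259 200 236 402 439
```

Gaps of 30, 60 and 95 mm all put the tips at a depth of about 178 mm. So the real tips are about 40 mm behind the stated TCP, and I'll advance 36 mm.

carry_out --pt "0.6 0 -0.6 0 0 0 6" --pt "1.3 -0.1 -1.3 0 0 0 6" --pt "2 -0.15 -2 0 0 0 6" --pt "2.5 -0.2 -2.5 0 0 0 6" --pt "2.5 -0.2 -2.5 0 0 0 6"

```text
t: 4.58
tool_pos: [0.5905, -0.2715, 0.1444]
eef_rot: [[0.705, -0.078, 0.705], [-0.055, -0.997, -0.056], [0.707, 0.0, -0.707]]
ft_force: [-0.7, 0.1, -0.0]
gripper_width: 0.0598
gripper_force: 0.0
```

carry_out --pt "0 0 0 0 0 0 3" --pt "0 0 0 0 0 0 3" --pt "0 0 0 0 0 0 3" --pt "0 0 0 0 0 0 3" --pt "0 0 0 0 0 0 3" --pt "0 0 0 0 0 0 3" --force 35

```text
t: 5.32
tool_pos: [0.5904, -0.2718, 0.1454]
eef_rot: [[0.704, -0.079, 0.706], [-0.055, -0.997, -0.056], [0.708, 0.001, -0.706]]
ft_force: [-2.6, 1.5, 4.5]
gripper_width: 0.0401
gripper_force: 35.0
```

Gripped: 40.1 mm opening at 35 N. Next is the lift, then transit in front of the unit.

carry_out --pt "0 0 0.6 0 0 0 3" --pt "0 0 1.8 0 0 0 3" --pt "0 0 3.2 0 0 0 3" --pt "0 0 4.6 0 0 0 3" --pt "0 0 6 0 0 0 3" --pt "0 0.5 6.5 0 0 0 3" --pt "0 2.5 6.5 0 0 0 3" --pt "0 6 6.5 0 0 0 3" --pt "0 10 6.5 0 0 0 3" --pt "0 14 6.5 0 0 0 3" --force 45

```text
t: 6.58
tool_pos: [0.5892, -0.1294, 0.209]
eef_rot: [[0.706, -0.079, 0.704], [-0.055, -0.997, -0.056], [0.706, 0.0, -0.708]]
ft_force: [1.0, -0.1, -2.5]
gripper_width: 0.0397
gripper_force: 45.0
```

carry_out --pt "-0.2 4 0 0 0 0 3" --pt "-0.5 8 0 0 0 0 3" --pt "-0.8 12 0 0 0 0 3" --pt "-1 16 0 0 0 0 3" --pt "-1 20 0 0 0 -0.01 3" --pt "-1 24 0 0 0 -0.02 3" --pt "-1 28 0 0 0 -0.03 3" --pt "-1 32 0 0 0 -0.03 3" --pt "-1 34 0 0 0 -0.03 3" --pt "-1 34 0 0 0 -0.03 3"

```text
t: 7.82
tool_pos: [0.5894, 0.0687, 0.2165]
eef_rot: [[0.711, -0.037, 0.702], [-0.008, -0.999, -0.044], [0.703, 0.026, -0.71]]
ft_force: [-0.2, 0.4, -3.5]
gripper_width: 0.0396
gripper_force: 45.0
```

```bash
python3 - <<'E'
from h import *
s,c=grab('wrist','w3.png');_,b=grab('scene','s3.png');grab('top','t3.png')
print(s['t'],s['qpos'],s['tool_pos'],s['ft_force'],s['gripper_width'])
cv2.imwrite('pics/w3b.png',cv2.resize(c[:,:,::-1],(800,500),interpolation=cv2.INTER_CUBIC))
E
```

```text
7.825 [ 0.04369224  0.22769252  2.17728245  4.21091363  0.08561935 -2.59963665] [0.58935789 0.06865214 0.21652587] [-0.24425033  0.39031547 -3.4660362 ] 0.039602367164477556
```

View pics/w3b.png

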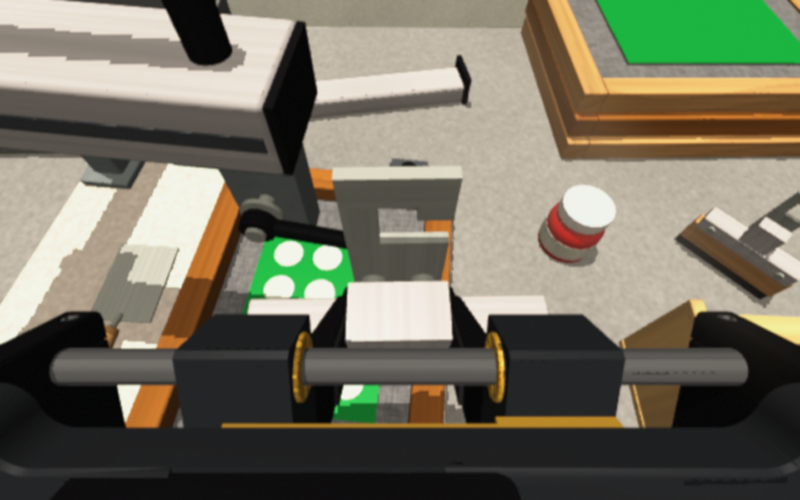

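The view shows the boom end cap at (262..303, 22..107), the lever hub at (258,220) and its handle running right behind the plate. The arm has stalled at a wrist singularity: q5 is 0.086 and q4 is near its limit. I'll fit the kinematics to choose a feasible pitch.

```bash
cat > kin.py <<'E'
from h import *
from scipy.optimize import least_squares
Y=lambda t:Ro.from_euler('y',t).as_matrix(); Z=lambda t:Ro.from_euler('z',t).as_matrix()
LO=[-3.1,-.84,.05,-1.13,.06,-2.69];HI=[3.1,2.19,2.79,4.28,2.93,2.69]
def fk(q,k):
    a,h,L1,e,L2,Lt=k
    A=Z(q[0])@Y(q[1]);p=Z(q[0])@np.array([a,0,h])+A@np.array([0,0,L1])
    B=A@Y(q[2]);p=p+B@np.array([e,0,L2])
    C=B@Z(SG*q[3])@Y(q[4])@Z(SG*q[5]); return p+C@np.array([0,0,Lt]),C
SG=1
E
python3 - <<'E'
import kin; from kin import *
np.set_printoptions(precision=4,suppress=True)
D=[([-1.2766,.4915,1.5594,0,1.0917,-.1056],[.2432,-.5755,.1785],[[.9212,.3892,0],[.3892,-.9212,.001],[0,-.001,-1]]),
([-0.95737882,0.10073792,2.17034013,1.14172482,0.64223481,-0.1887967],[.46967964,-.26174345,.26545535],[[.705,-.077,.705],[-.054,-.997,-.056],[.708,.002,-.707]])]
s=get_state();D.append((s['qpos'],s['tool_pos'],s['eef_rot']))
for sg in(1,-1):
    kin.SG=sg
    f=lambda k:np.concatenate([fk(q,k)[0]-p for q,p,_ in D])
    r=least_squares(f,[.0,.4,.5,0,.5,.3]);print(sg,r.x,np.abs(r.fun).max())
    for q,p,R in D: print((fk(q,r.x)[1].T@np.array(R)).round(2).tolist())
W=cam('wrist',s)
g=lambda u,v,z=.31:onz(W,(u/1.25-.1,v/1.25-.1),z)
n,fa=g(263,107),g(303,22);d=fa-n;print('end',(n+fa)/2,np.linalg.norm(d),np.arctan2(d[1],d[0]));n2=g(2,55);d=n2-n;print('near edge psi',-np.arctan2(d[0],d[1]))
E
```

```text
1 [-0.1219  0.4814  0.5866  0.1519  0.6049  0.408 ] 0.07354623874111298
[[-0.0, -1.0, -0.0], [1.0, -0.0, 0.0], [0.0, -0.0, 1.0]]
[[-0.0, -1.0, -0.0], [1.0, 0.0, -0.0], [0.0, -0.0, 1.0]]
[[-0.0, -1.0, 0.0], [1.0, -0.0, 0.0], [-0.0, 0.0, 1.0]]
-1 [ 0.8565 -1.8032  0.5886 -0.7209 -0.9511 -0.3986] 0.0724267506242876
[[0.21, -0.98, -0.0], [0.98, 0.21, 0.0], [0.0, -0.0, 1.0]]
[[-0.7, -0.19, -0.69], [-0.41, -0.7, 0.59], [-0.59, 0.69, 0.41]]
[[0.08, 0.99, 0.15], [-1.0, 0.08, 0.01], [-0.01, -0.15, 0.99]]
end [0.6512 0.1139 0.31  ] 0.057465705532763506 -0.1898918062302645
near edge psi -0.28744362630387427
```

```bash
sed -i 's/a,h,L1,e,L2,Lt=k/a,h,L1,e,L2,Lt,dy=k/; s/np.array(\[a,0,h\])/np.array([a,dy,h])/' kin.py
python3 - <<'E'
import kin; from kin import *
np.set_printoptions(precision=4,suppress=True)
D=[([-1.2766,.4915,1.5594,0,1.0917,-.1056],[.2432,-.5755,.1785]),
([-0.95737882,0.10073792,2.17034013,1.14172482,0.64223481,-0.1887967],[.46967964,-.26174345,.26545535])]
s=get_state();D.append((s['qpos'],s['tool_pos']))
f=lambda k:np.concatenate([fk(q,k)[0]-p for q,p in D])
r=least_squares(f,[.0,.4,.5,0,.5,.3,.06],x_scale=.1);print(r.x,np.abs(r.fun).max())
# boom edges in top view
g=cv2.imread('pics/top.png').astype(float); T=cam('top')
for u in range(235,300,8): print(u,g[140:182,u].mean(1).astype(int).tolist())
print('cap row160,164,168',[g[v,272:294].mean(1).astype(int).tolist() for v in(158,164,170)])
E
```

```text
[0.     0.1967 0.5869 0.0432 0.411  0.3075 0.0659] 1.4528307488492764e-05
235 [201, 198, 199, 199, 199, 200, 199, 194, 193, 195, 196, 190, 162, 109, 57, 44, 44, 81, 123, 162, 185, 195, 197, 197, 192, 175, 139, 107, 107, 117, 120, 121, 122, 122, 124, 123, 120, 123, 130, 137, 135, 135]
243 [200, 200, 201, 200, 200, 199, 199, 199, 196, 195, 194, 195, 187, 157, 106, 59, 39, 38, 71, 107, 139, 172, 191, 197, 196, 192, 174, 140, 117, 122, 134, 136, 137, 138, 141, 141, 145, 144, 143, 143, 142, 143]
251 [196, 195, 195, 195, 193, 189, 188, 185, 183, 181, 185, 191, 193, 186, 156, 103, 58, 46, 42, 69, 104, 134, 162, 185, 195, 198, 192, 174, 136, 92, 72, 69, 67, 72, 69, 67, 70, 76, 74, 70, 71, 72]
259 [110, 107, 105, 107, 106, 106, 101, 95, 90, 87, 116, 158, 184, 191, 185, 157, 100, 55, 45, 43, 71, 105, 140, 172, 192, 197, 198, 192, 175, 136, 96, 81, 83, 83, 85, 87, 84, 88, 86, 85, 84, 83]
267 [101, 119, 127, 127, 130, 132, 131, 131, 131, 130, 129, 141, 165, 185, 192, 185, 154, 102, 57, 38, 41, 70, 107, 140, 173, 190, 199, 198, 193, 173, 134, 93, 73, 67, 64, 68, 72, 87, 103, 116, 124, 120]
275 [9
[... 465 characters left out ...]
, 125, 119, 116, 115, 116, 126, 140, 157, 164, 168, 163, 154, 137, 125, 124, 137, 160, 180, 189, 189, 174, 135, 84, 51, 54, 85, 112, 135, 145]
299 [124, 119, 103, 95, 107, 125, 129, 131, 132, 131, 130, 129, 132, 131, 127, 117, 115, 114, 118, 128, 143, 152, 152, 147, 136, 128, 121, 116, 115, 117, 115, 122, 119, 116, 98, 73, 50, 36, 45, 52, 69, 72]
cap row160,164,168 [[77, 109, 150, 181, 193, 196, 198, 197, 196, 189, 166, 118, 93, 136, 168, 164, 141, 122, 122, 126, 141, 157], [127, 123, 126, 138, 157, 179, 193, 195, 192, 173, 123, 87, 121, 152, 155, 140, 127, 121, 130, 154, 178, 189], [164, 166, 169, 173, 178, 183, 185, 184, 166, 126, 88, 124, 168, 186, 178, 149, 127, 138, 159, 180, 190, 192]]
```

```bash
cat >> kin.py <<'E'
KP=[0,.1967,.5869,.0432,.411,.3075,.0659]
R90=np.array([[0,-1,0],[1,0,0],[0,0,1.]])
def ik(p,R,q0):
    C=np.array(R)@R90.T
    def f(q):
        P,B=fk(q,KP);return np.r_[P-p,.3*Ro.from_matrix(B.T@C).as_rotvec()]
    b=None
    for s in [np.array(q0)]+[np.array([q0[0],q0[1],q0[2],a,c,d]) for a in(-.8,0,1.2,2.5,3.8) for c in(.3,.8) for d in(-2,-1,0,1,2)]:
        r=least_squares(f,np.clip(s,np.array(LO)+.01,np.array(HI)-.01),bounds=(LO,HI))
        if r.cost<1e-8: return r.x
    return None
E
python3 - <<'E'
from kin import *
np.set_printoptions(precision=4,suppress=True)
T=cam('top')
n=[onz(T,(u,v),.31) for u,v in((243,167.2),(251,168),(259,169),(267,170),(275,171))]
fr=[onz(T,(u,v),.31) for u,v in((259,150.7),(267,151.8),(275,152.8))]
for l in(n,fr):
    d=l[-1]-l[0];print('psi',-np.arctan2(-d[0],-d[1]),l[-1][:2])
for k in(0,2):print('end',onz(T,(281.65+k,162.7),.31)[:2])
q0=get_state()['qpos']
pin=np.array([.637,.143,.215]);psi=-.12
h=np.array([np.cos(psi),np.sin(psi),0]);y=np.array([-np.sin(psi),np.cos(psi),0])
for th in(.3,.5,.65,.785,.9,.96,1.05):
  for nm,off in(('hang',(-.025,0,-.05)),('side',(-.025,.05,-.03)),('pre',(-.09,.06,-.03))):
    G=pin+h*off[0]+y*off[1]+[0,0,off[2]]
    p,R=tgt(G,psi,th,-.033)
    print(th,nm,ik(p,R,q0))
E
```

```text
psi -0.13268258225456042 [0.6229 0.1393]
psi -0.14544763119136947 [0.6845 0.1392]
end [0.6506 0.1171]
end [0.6505 0.1104]
0.3 hang [ 0.2807  0.6819  2.2726  3.5731  1.0995 -1.6523]
0.3 side [ 0.3881  0.6445  2.1967  3.7214  1.013  -1.7413]
0.3 pre [ 0.4927  0.6288  2.2993  3.8062  1.0991 -1.708 ]
0.5 hang [ 0.2623  0.5777  2.2134  3.641   0.7527 -1.7593]
0.5 side [ 0.3666  0.5532  2.1364  3.8405  0.6918 -1.8968]
0.5 pre [ 0.4645  0.5223  2.2406  3.9082  0.7727 -1.8674]
0.65 hang [ 0.2447  0.5209  2.1517  3.771   0.5033 -1.9116]
0.65 side [ 0.3458  0.5046  2.0751  4.0488  0.471  -2.1261]
0.65 pre [ 0.4372  0.4638  2.1813  4.0841  0.5473 -2.0761]
0.785 hang [ 0.2271  0.4872  2.0866  4.0684  0.3056 -2.2244]
0.785 side None
0.785 pre None
0.9 hang None
0.9 side None
0.9 pre None
0.96 hang None
0.96 side None
0.96 pre None
1.05 hang [ 0.1912  0.4674  1.9399 -0.5859  0.2792  2.4107]
1.05 side [ 0.2815  0.4651  1.8664 -0.5565  0.377   2.448 ]
1.05 pre [ 0.3538  0.4057  1.9826 -0.6984  0.3609  2.6551]
```

The kinematics fit to within 0.02 mm. A 45° tool pitch passes through the wrist singularity at the unit, while about 0.5 rad (29°) works. So I'll go back, set the squeegee in its stand and regrip flatter.

carry_out --pt "0 -2 0 0 0 0 3" --pt "0 -5 0 0 0 0 3" --pt "0 -9 0 0 0 0 3" --pt "0 -13 0 0 0 0 3" --pt "0 -16 0 0 0 0 3" --pt "0 -18 0 0 0 0 3" --pt "0 -19 0 0 0 0 3" --pt "0 -19 0 0 0 0 3" --pt "0 -19 0 0 0 0 3"

```text
t: 9.1
tool_pos: [0.6005, -0.0955, 0.225]
eef_rot: [[0.693, -0.041, 0.72], [-0.009, -0.999, -0.049], [0.721, 0.028, -0.692]]
ft_force: [1.0, -0.0, -3.6]
gripper_width: 0.0399
gripper_force: 45.0
```

```bash
python3 - <<'E'
from h import *
s=get_state();print(s['t'],s['qpos'],s['gripper_width'])
h=np.array([np.cos(-.077),np.sin(-.077),0])
R=np.array([[0.704,-.079,.706],[-.055,-.997,-.056],[.708,.001,-.706]])
print(s['tool_pos'],delta(np.array([.5904,-.2718,.1454+.065]),R,s))
E
```

```text
9.1 [-0.38005209  0.22961962  2.16276274  1.71144296  0.22583847 -0.40238592] 0.039924898046876
[ 0.60048665 -0.09550771  0.22495457] (array([ -1.01, -17.63,  -1.46]), array([ 0.028,  0.017, -0.038]))
```

carry_out --pt "0 -2 0 0 0 0 3" --pt "-0.3 -5 -0.2 0.01 0 -0.01 3" --pt "-0.5 -9 -0.5 0.02 0.01 -0.02 3" --pt "-0.8 -13 -1 0.028 0.017 -0.038 3" --pt "-1 -16 -1.4 0.028 0.017 -0.038 3" --pt "-1 -17.3 -1.4 0.028 0.017 -0.038 3" --pt "-1 -17.6 -1.4 0.028 0.017 -0.038 3" --pt "-1 -17.6 -1.4 0.028 0.017 -0.038 3" --pt "-1 -17.6 -1.4 0.028 0.017 -0.038 3"

```text
t: 10.22
tool_pos: [0.5915, -0.2711, 0.212]
eef_rot: [[0.702, -0.079, 0.708], [-0.052, -0.997, -0.059], [0.71, 0.004, -0.704]]
ft_force: [1.3, -0.4, -3.9]
gripper_width: 0.0398
gripper_force: 45.0
```

```bash
cat > chk.py <<'E'
from kin import *
s,c=grab('wrist','w4.png');print(s['t'],s['qpos'],s['ft_force'],s['gripper_width'])
R=np.array([[0.704,-.079,.706],[-.055,-.997,-.056],[.708,.001,-.706]])
print(s['tool_pos'],delta(np.array([.5904,-.2718,.1454]),R,s))
E
python3 chk.py; python3 - <<'E'
from h import *
# compare block/plate edge rows/cols in w2-grip-like view: rows along centre column
c=cv2.imread('pics/w4.png').mean(2).astype(int)
print(c[60:260:2,318].tolist());print(c[150,270:370].tolist())
E
```

```text
10.225 [-0.74153895  0.32897424  2.03689616  1.36272689  0.46065597 -0.27315736] [ 1.32674518 -0.42372825 -3.9352716 ] 0.03984719116257929
[ 0.59152841 -0.27107735  0.21203893] (array([-0.11, -0.07, -6.66]), array([ 0.003,  0.003, -0.   ]))
[132, 136, 171, 172, 170, 175, 178, 174, 107, 70, 65, 65, 64, 66, 64, 59, 61, 91, 100, 51, 42, 42, 45, 45, 44, 61, 114, 176, 160, 80, 66, 64, 65, 65, 69, 95, 154, 194, 197, 198, 198, 177, 86, 70, 69, 68, 68, 68, 69, 68, 67, 70, 70, 107, 165, 162, 162, 165, 164, 165, 159, 158, 155, 183, 193, 160, 110, 95, 69, 67, 67, 67, 68, 68, 68, 67, 68, 68, 67, 68, 69, 69, 101, 213, 222, 223, 223, 223, 223, 223, 224, 224, 224, 224, 224, 224, 225, 225, 225, 225]
[69, 69, 69, 70, 69, 69, 69, 69, 69, 70, 70, 69, 69, 69, 69, 69, 68, 69, 69, 68, 69, 68, 69, 69, 69, 69, 69, 68, 68, 69, 69, 69, 68, 68, 68, 69, 69, 69, 68, 68, 68, 68, 68, 67, 68, 68, 68, 68, 68, 67, 68, 67, 68, 68, 68, 68, 67, 68, 68, 68, 67, 67, 67, 68, 67, 68, 68, 67, 68, 68, 67, 67, 67, 67, 68, 67, 67, 67, 67, 67, 67, 68, 67, 68, 68, 67, 67, 68, 68, 68, 68, 68, 68, 68, 68, 69, 69, 82, 120, 154]
```

```bash
cat >> h.py <<'E'
def sq_pred(s,P0=[.5904,-.2718,.1454],R0=[[0.704,-.079,.706],[-.055,-.997,-.056],[.708,.001,-.706]],C0=[.554,-.2686,.179],psi=-.077):
    """rows where block's far top edge and plate's near top edge should be, if no slip in the grip"""
    R0=np.array(R0);h=np.array([np.cos(psi),np.sin(psi),0]);C=np.array(C0);W=cam('wrist',s);out=[]
    for x,z in((.012,.02),(.0225,.07),(.0275,.07)):
        q=R0.T@(C+h*x+[0,0,z]-P0); out.append(proj(W,np.array(s['tool_pos'])+np.array(s['eef_rot'])@q).round(1))
    return out
E
python3 -c "
from h import *
print(sq_pred(get_state()))"
```

```text
[array([317.7, 224.5]), array([317.5, 142.1]), array([317.5, 132.2])]
```

The plate edge and block edge are where predicted, so nothing slipped in the grip. I'll lower it back into the stand and release.

carry_out --pt "-0.1 -0.1 -0.5 0 0 0 3" --pt "-0.1 -0.1 -1.8 0 0 0 3" --pt "-0.1 -0.1 -3.2 0 0 0 3" --pt "-0.1 -0.1 -4.5 0 0 0 3" --pt "-0.1 -0.1 -5.7 0 0 0 3" --pt "-0.1 -0.1 -6.4 0 0 0 3" --pt "-0.1 -0.1 -6.6 0 0 0 3" --pt "-0.1 -0.1 -6.6 0 0 0 3"

```text
t: 11.28
tool_pos: [0.5905, -0.2732, 0.146]
eef_rot: [[0.702, -0.08, 0.708], [-0.053, -0.997, -0.06], [0.71, 0.005, -0.704]]
ft_force: [0.8, 0.8, -3.8]
gripper_width: 0.0402
gripper_force: 45.0
```

carry_out --pt "0 0 0 0 0 0 6.5" --pt "0 0 0 0 0 0 6.5" --pt "0 0 0 0 0 0 6.5" --pt "0 0 0 0 0 0 6.5" --pt "-2 0.15 2 0 0 0 6.5" --pt "-4.5 0.3 4.5 0 0 0 6.5" --pt "-6 0.4 6 0 0 0 6.5" --pt "-6 0.4 6 0 0 0 6.5"

```text
t: 12.28
tool_pos: [0.5303, -0.2696, 0.2072]
eef_rot: [[0.701, -0.08, 0.709], [-0.052, -0.997, -0.061], [0.712, 0.006, -0.702]]
ft_force: [1.1, 0.0, -0.9]
gripper_width: 0.0651
gripper_force: 0.0
```

```bash
python3 - <<'E'
from kin import *
np.set_printoptions(precision=4,suppress=True)
s,c=grab('wrist','w5.png');W=cam('wrist',s);print(s['t'],s['qpos'])
C=np.array([.554,-.2686,.179]);psi=-.077;h=np.array([np.cos(psi),np.sin(psi),0]);y=np.array([-np.sin(psi),np.cos(psi),0])
for x,yy,z in((-.012,.02,.02),(-.012,-.02,.02),(.0225,.02,.07),(.0225,-.02,.07),(-.012,.02,-.02)):print(proj(W,C+h*x+y*yy+[0,0,z]))
g=c.mean(2).astype(int);u0=int(proj(W,C)[0]);print(u0,list(zip(range(90,200,2),g[90:200:2,u0+4])))
v=int(proj(W,C+[0,0,.02])[1])-3;print(v,g[v,270:370:2])
G=C+h*-.002+[0,0,.004]
for b in(.08,-.036): # stated TCP is 41 mm ahead of the tips
    p,R=tgt(G,psi,.5,b-.005);print(b,p,delta(p,R,s),ik(p,R,[-.5,.45,2.1,2.5,.7,-1]))
E
```

```text
12.275 [-0.8418  0.2728  2.1539  1.4301  0.5153 -0.4315]
[286.8857 217.3624]
[341.8601 217.3363]
[283.1464 134.0249]
[345.0456 134.1057]
[290.7409 239.5893]
314 [(90, np.int64(82)), (92, np.int64(68)), (94, np.int64(65)), (96, np.int64(66)), (98, np.int64(66)), (100, np.int64(64)), (102, np.int64(78)), (104, np.int64(129)), (106, np.int64(161)), (108, np.int64(162)), (110, np.int64(163)), (112, np.int64(161)), (114, np.int64(156)), (116, np.int64(156)), (118, np.int64(164)), (120, np.int64(164)), (122, np.int64(164)), (124, np.int64(161)), (126, np.int64(160)), (128, np.int64(169)), (130, np.int64(195)), (132, np.int64(197)), (134, np.int64(167)), (136, np.int64(81)), (138, np.int64(69)), (140, np.int64(69)), (142, np.int64(69)), (144, np.int64(68)), (146, np.int64(70)), (148, np.int64(70)), (150, np.int64(68)), (152, np.int64(66)), (154, np.int64(67)), (156, np.int64(68)), (158, np.int64(100)), (160, np.int64(152)), (162, np.int64(161)), (164, np.int64(184)), (166, np.int64(160)), (168, np.int64(106)), (170, np.int64(74)), (172, np.int64(68)), (174, np.int64(68)), (176, np.int64(68)), (178, np.int64(68)), (180, np.int64(68)), (182, np.int64(67)), (184, np.int64(68)), (186, np.int64(68)), (188, np.int64(74)), (190, np.int64(175)), (192, np.int64(219)), (194, np.int64(219)), (196, np.int64(220)), (198, np.int64(220))]
200 [167 168 167 172 174 168 169 172 173 174 196 219 219 217 217 216 219 219
 215 215 222 221 218 218 220 215 215 220 219 219 218 215 212 213 216 215
 215 180 169 173 172 164 166 171 161 117  95  76  37  34]
0.08 [ 0.503  -0.2647  0.2098] (array([-2.73,  0.5 ,  0.27]), array([-0.016, -0.278,  0.004])) [-1.0025  0.3462  2.3647  1.9501  0.8553 -1.1131]
-0.036 [ 0.6045 -0.2725  0.1542] (array([ 7.42, -0.29, -5.3 ]), array([-0.016, -0.278,  0.004])) [-0.8016  0.5417  2.2218  2.2115  0.8119 -1.2268]
```

carry_out --pt "-1.5 0.2 0.2 -0.008 -0.12 0 6.5" --pt "-2.7 0.35 0.3 -0.016 -0.278 0.004 6.5" --pt "-2.7 0.35 0.3 -0.016 -0.278 0.004 6.5" --pt "0.5 0.1 -1.5 -0.016 -0.278 0.004 6.5" --pt "3.5 -0.2 -3.1 -0.016 -0.278 0.004 6.5" --pt "6 -0.4 -4.5 -0.016 -0.278 0.004 6.5" --pt "7.4 -0.45 -5.3 -0.016 -0.278 0.004 6.5" --pt "7.4 -0.45 -5.3 -0.016 -0.278 0.004 6.5"

```text
t: 13.32
tool_pos: [0.6053, -0.2734, 0.1521]
eef_rot: [[0.48, -0.075, 0.874], [-0.038, -0.997, -0.065], [0.876, -0.002, -0.482]]
ft_force: [-0.3, 0.8, 0.3]
gripper_width: 0.0649
gripper_force: 0.3
```

carry_out --pt "0 0 0 0 0 0 3" --pt "0 0 0 0 0 0 3" --pt "0 0 0 0 0 0 3" --pt "0 0 0 0 0 0 3" --pt "0 0 0 0 0 0 3" --pt "0 0 0 0 0 0 3" --force 45

```text
t: 14.08
tool_pos: [0.6044, -0.2739, 0.1533]
eef_rot: [[0.479, -0.076, 0.874], [-0.038, -0.997, -0.067], [0.877, -0.001, -0.481]]
ft_force: [-3.8, -0.8, 2.9]
gripper_width: 0.0395
gripper_force: 44.8
```

```bash
python3 - <<'E'
from kin import *
np.set_printoptions(precision=4,suppress=True)
s,c=grab('wrist','w6.png');print(s['t'],s['qpos'],s['tool_pos'],s['eef_rot'],s['ft_force'])
print(sq_pred(s,s['tool_pos'],s['eef_rot'],[.554,-.2702,.179]))
g=c.mean(2).astype(int);print(g[60:230:2,318].tolist())
# path feasibility with this grip
C0=np.array([.554,-.2702,.179]);R0=np.array(s['eef_rot']);rel=np.array(s['tool_pos'])-C0
q=s['qpos']
for off,yaw in(((0,0,.065),0),((-.01,.2,.065),0),((-.01,.4,.065),-.03),((-.01,.5,.065),-.06),((.055,.47,.0),-.06),((.055,.41,-.01),-.06)):
    R=Ro.from_euler('z',yaw).as_matrix();q=ik(C0+off+R@rel,R@R0,q);print(off,q)
E
```

```text
14.075 [-0.8041  0.5435  2.2193  2.2061  0.811  -1.2234] [ 0.6044 -0.2739  0.1533] [[ 0.4794 -0.0764  0.8742]
 [-0.0376 -0.9971 -0.0665]
 [ 0.8768 -0.001  -0.4809]] [-3.7924 -0.8285  2.8574]
[array([318.5, 223.3]), array([318.3, 123. ]), array([318.4, 117. ])]
[84, 84, 84, 84, 84, 84, 84, 84, 85, 84, 84, 85, 84, 81, 69, 103, 133, 133, 157, 173, 173, 179, 177, 115, 85, 78, 77, 77, 94, 178, 198, 191, 115, 85, 86, 84, 82, 82, 82, 82, 82, 82, 80, 83, 85, 84, 83, 78, 77, 78, 78, 75, 82, 131, 163, 165, 164, 165, 163, 161, 162, 162, 176, 191, 157, 103, 84, 81, 82, 81, 82, 82, 82, 82, 83, 82, 82, 82, 82, 82, 82, 93, 186, 217, 218]
(0, 0, 0.065) [-0.8042  0.405   2.1701  2.0376  0.7121 -0.9913]
(-0.01, 0.2, 0.065) [-0.3638  0.3158  2.3728  2.7135  0.6428 -1.3609]
(-0.01, 0.4, 0.065) [ 0.2549  0.3452  2.3055  3.6988  0.6252 -1.858 ]
(-0.01, 0.5, 0.065) [ 0.5125  0.4019  2.177   4.1489  0.6769 -2.1099]
(0.055, 0.47, 0.0) [ 0.3843  0.5665  2.1388  3.8723  0.7116 -1.8971]
(0.055, 0.41, -0.01) [ 0.2534  0.5701  2.2092  3.6566  0.742  -1.7701]
```

carry_out --pt "0 0 0.6 0 0 0 3" --pt "0 0 1.8 0 0 0 3" --pt "0 0 3.2 0 0 0 3" --pt "0 0 4.6 0 0 0 3" --pt "0 0 6 0 0 0 3" --pt "0 0.5 6.5 0 0 0 3" --pt "0 2.5 6.5 0 0 0 3" --pt "-0.3 6 6.5 0 0 0 3" --pt "-0.6 10 6.5 0 0 0 3" --pt "-1 14 6.5 0 0 0 3"

```text
t: 15.38
tool_pos: [0.5937, -0.1323, 0.2172]
eef_rot: [[0.481, -0.076, 0.873], [-0.038, -0.997, -0.066], [0.876, -0.001, -0.483]]
ft_force: [0.4, -0.9, -2.6]
gripper_width: 0.0396
gripper_force: 44.8
```

carry_out --pt "0 4 0 0 0 0 3" --pt "0 8 0 0 0 0 3" --pt "0 12 0 0 0 -0.01 3" --pt "0 16 0 0 0 -0.02 3" --pt "0 20 0 0 0 -0.03 3" --pt "0 24 0 0 0 -0.04 3" --pt "0.3 28 -1 0 0 -0.05 3" --pt "0.6 32 -2 0 0 -0.06 3" --pt "0.8 34.5 -3 0 0 -0.06 3" --pt "1 35.5 -3.5 0 0 -0.06 3"

```text
t: 16.62
tool_pos: [0.6037, 0.2229, 0.1816]
eef_rot: [[0.479, -0.134, 0.868], [-0.065, -0.991, -0.117], [0.876, -0.0, -0.483]]
ft_force: [-0.3, -0.7, -3.6]
gripper_width: 0.0397
gripper_force: 44.8
```

carry_out --pt "0 0 0 0 0 0 3" --pt "0 0 0 0 0 0 3"

```text
t: 16.88
tool_pos: [0.6043, 0.2203, 0.1831]
eef_rot: [[0.477, -0.137, 0.868], [-0.067, -0.991, -0.119], [0.876, -0.001, -0.482]]
ft_force: [0.6, 0.8, -4.7]
gripper_width: 0.0396
gripper_force: 44.8
```

```bash
python3 - <<'E'
from kin import *
np.set_printoptions(precision=4,suppress=True)
s,c=grab('wrist','w7.png');_,b=grab('scene','s7.png');W=cam('wrist',s);print(s['t'],s['qpos'],s['tool_pos'],s['eef_rot'][:,2],s['gripper_width'])
pin=np.array([.6452,.1445,.215]);h=np.array([.9906,-.1366,0]);y=np.array([.1366,.9906,0])
for n,o in(('pin',(0,0,0)),('hub',(-.0215,0,0)),('ball',(-.0135,-.085,0)),('washer-top',(-.0055,0,.013)),('headbotL',(.0055,.022,-.042)),('headbotR',(.0055,-.022,-.042)),('boomnearbotR',(-.0205,-.03,.055)),('boomneartopR',(-.0205,-.03,.095)),('boomfartopR',(.0395,-.03,.095))):print(n,proj(W,pin+h*o[0]+y*o[1]+[0,0,o[2]]))
cv2.imwrite('pics/w7c.png',cv2.resize(c[0:240,200:520,::-1],(800,600),interpolation=cv2.INTER_CUBIC))
E
```

```text
16.875 [ 0.4949  0.4804  2.1911  4.0391  0.7231 -1.9855] [0.6043 0.2203 0.1831] [ 0.8683 -0.1193 -0.4815] 0.03961610365224203
pin [413.0849 145.8091]
hub [419.8341 163.5205]
ball [538.3026 156.5007]
washer-top [418.6488 134.407 ]
headbotL [375.0995 184.5421]
headbotR [427.6543 184.4846]
boomnearbotR [493.8225  84.0094]
boomneartopR [525.7446   2.0466]
boomfartopR [479.8137 -21.0834]
```

View pics/w7c.png

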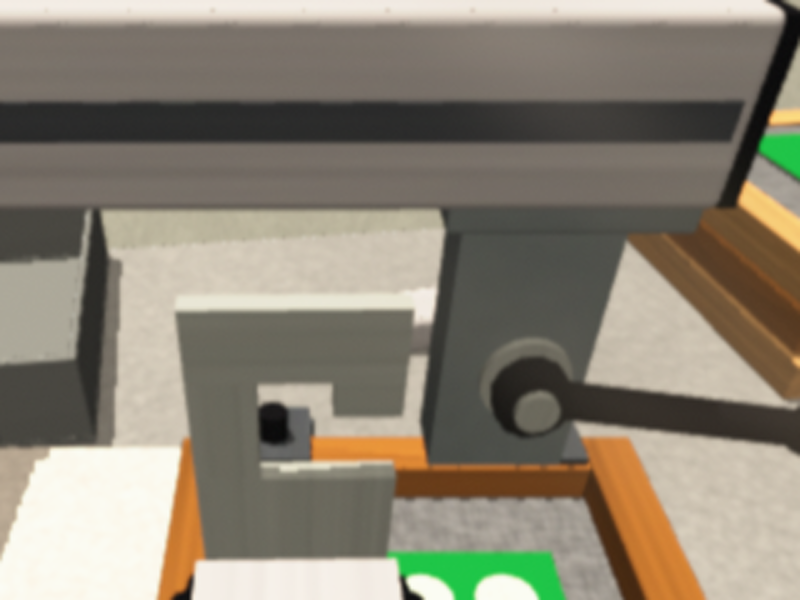

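The view shows the pin axis: washer centre (527,382), hub end (537,412), head, and lever handle nearly level. The plate with its slot is at (178..413, 300..560). In y the hub and washer are 3.5 mm more to +y than predicted, and x and z agree. I'll correct for that and work out the move to the gap's side.

```bash
cat > rel.py <<'E'
from kin import *
np.set_printoptions(precision=4,suppress=True)
P0=np.array([.6044,-.2739,.1533]);C0=np.array([.554,-.2702,.179]);ps0=-.077
R0=np.array([[.4794,-.0764,.8742],[-.0376,-.9971,-.0665],[.8768,-.001,-.4809]])
S0=np.c_[[np.cos(ps0),np.sin(ps0),0],[-np.sin(ps0),np.cos(ps0),0],[0,0,1]]
PIN=np.array([.6457,.148,.215]);PSI=-.137
U=np.c_[[np.cos(PSI),np.sin(PSI),0],[-np.sin(PSI),np.cos(PSI),0],[0,0,1]]
def seat(s):
    R=np.array(s['eef_rot'])@R0.T; S=R@S0
    return np.array(s['tool_pos'])+R@(C0-P0)+S@[.025,0,.05],S
def to(off,s):
    p,S=seat(s); rv=Ro.from_matrix(U@S.T).as_rotvec()
    Rn=U@S0.T@R0; tp=PIN+U@np.array(off)-(U@[.025,0,.05])-(U@S0.T)@(C0-P0)
    return ((tp-s['tool_pos'])*100).round(2),rv.round(3)
def seatpin(s): return U.T@(seat(s)[0]-PIN)
E
python3 - <<'E'
from rel import *
s=get_state();W=cam('wrist',s);print(seatpin(s),to((0,.05,.011),s),to((-.03,.06,.015),s))
for yy in(.1,-.03):print(proj(W,PIN+U@[-.0205,yy,.055]))
c=cv2.imread('pics/w7.png').mean(2).astype(int)
for u in(230,270,310,350,390,430,470):print(u,c[76:92,u])
E
```

```text
[-0.0762  0.0658  0.0441] (array([ 7.33, -2.6 , -3.31]), array([-0.   , -0.   ,  0.001])) (array([ 4.5 , -1.2 , -2.91]), array([-0.   , -0.   ,  0.001]))
[257.9063  84.981 ]
[487.3471  84.562 ]
230 [111 111 111 111 110 104  90  77  71  69  70  69  69  68  69  70]
270 [110 110 110 111 109 102  96 113 148 169 175 177 177 175 176 176]
310 [109 109 110 110 108 102  94 112 147 169 174 175 176 173 171 172]
350 [109 109 109 110 108 101  95 112 147 169 173 173 174 176 177 179]
390 [108 108 108 108 105 100  87  78  75  75  76  75  75  74  74  72]
430 [108 108 108 108 106  98  88  79  78  77  77  76  75  75  74  72]
470 [109 109 109 108 107 100  90  82  80  79  79  78  78  78  78  76]
```

carry_out --pt "1 -0.3 -0.8 0 0 0 3" --pt "2.5 -0.7 -1.8 0 0 0 3" --pt "4 -1.1 -2.7 0 0 0 3" --pt "5.5 -1.8 -3.2 0 0 0 3" --pt "6.8 -2.4 -3.3 0 0 0 3" --pt "7.3 -2.6 -3.3 0 0 0 3" --pt "7.3 -2.6 -3.3 0 0 0 3" --pt "7.3 -2.6 -3.3 0 0 0 3"

```text
t: 17.98
tool_pos: [0.6772, 0.1955, 0.1502]
eef_rot: [[0.477, -0.135, 0.869], [-0.066, -0.991, -0.118], [0.877, -0.001, -0.481]]
ft_force: [0.2, 0.8, -4.0]
gripper_width: 0.0399
gripper_force: 44.8
```

```bash
python3 - <<'E'
from rel import *
s,c=grab('wrist','w8.png');W=cam('wrist',s);print(s['t'],s['qpos'],s['tool_pos'],seatpin(s),s['ft_force'])
P=lambda *o:proj(W,PIN+U@np.array(o)).round(1)
p,S=seat(s);Q=lambda *o:proj(W,p+S@np.array(o)).round(1)
print('washer face c',P(-.0085,0,0),'r',P(-.0085,.013,0),P(-.0085,-.013,0),P(-.0085,0,.013),'hubend',P(-.0215,0,0),'washer back',P(-.0055,0.013,0),'headfrontL bot/top',P(.0055,.022,-.042),P(.0055,.022,.05))
print('headbackL',P(.0295,.022,-.042),'pin',P(0,0,0),'plate near topL,R',Q(-.0025,.02,.02),Q(-.0025,-.02,.02),'slot lip near',Q(-.0025,-.02,-.0175),'far topR',Q(.0025,-.02,.02))
cv2.imwrite('pics/w8c.png',cv2.resize(c[80:230,280:480,::-1],(800,600),interpolation=cv2.INTER_CUBIC))
E
```

```text
17.975 [ 0.3741  0.5847  2.1002  3.8745  0.6928 -1.9126] [0.6772 0.1955 0.1502] [-0.0008  0.0511  0.0109] [ 0.1614  0.8125 -4.0325]
washer face c [427.1 187.4] r [399.5 187.4] [454.8 187.4] [434.1 165.2] hubend [434.4 206.8] washer back [398.3 183.3] headfrontL bot/top [367.6 225.3] [392.3  67.9]
headbackL [363.5 197.8] pin [422.9 176. ] plate near topL,R [270.  123.1] [366.5 123. ] slot lip near [358.7 190.6] far topR [365.2 117. ]
```

View pics/w8c.png

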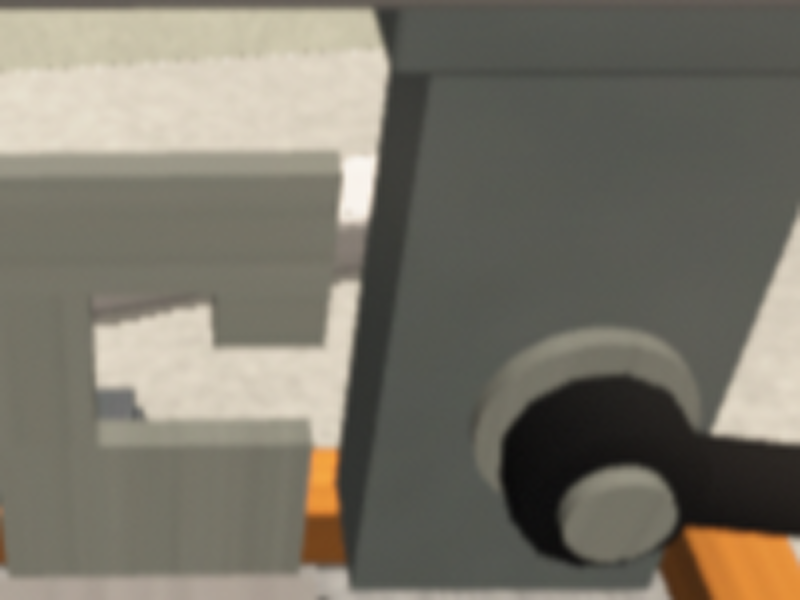

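The crop shows washer edges at 473 and 700, head corner (350,587) and plate corner (340,178). All are within about 1.5 px of prediction, roughly 1 mm, so the plate lines up with the gap. Sliding on slowly.

carry_out --pt "-0.05 -0.8 -0.05 0 0 0 3" --pt "-0.16 -1.7 -0.05 0 0 0 3" --pt "-0.28 -2.6 -0.05 0 0 0 3" --pt "-0.38 -3.4 -0.05 0 0 0 3" --pt "-0.38 -3.4 -0.05 0 0 0 3"

```text
t: 18.65
tool_pos: [0.6737, 0.1604, 0.1495]
eef_rot: [[0.477, -0.137, 0.868], [-0.067, -0.991, -0.119], [0.876, -0.001, -0.481]]
ft_force: [1.1, 1.3, -4.0]
gripper_width: 0.0397
gripper_force: 44.8
```

```bash
python3 -c "
from rel import *
s=get_state();print(seatpin(s),s['ft_force'],to((0,-.0005,.0103),s))"
```

```text
[0.0005 0.0159 0.0102] [ 1.1406  1.2924 -4.0137] (array([-0.27, -1.62,  0.01]), array([-0.   , -0.001,  0.001]))
```

carry_out --pt "-0.08 -0.5 0 0 0 0 3" --pt "-0.15 -1 0 0 0 0 3" --pt "-0.22 -1.4 0 0 0 0 3" --pt "-0.26 -1.6 0 0 0 0 3" --pt "-0.26 -1.6 0 0 0 0 3" --pt "-0.26 -1.6 0 0 0 0 3"

```text
t: 19.4
tool_pos: [0.6711, 0.1454, 0.1495]
eef_rot: [[0.477, -0.136, 0.869], [-0.066, -0.991, -0.118], [0.877, -0.001, -0.481]]
ft_force: [0.6, -0.1, -3.9]
gripper_width: 0.0398
gripper_force: 44.8
```

```bash
python3 -c "
from rel import *
s=get_state();print(seatpin(s),s['ft_force'],to((0,0,0),s))"
```

```text
[0.     0.0007 0.0102] [ 0.6354 -0.127  -3.851 ] (array([-0.01, -0.07, -1.02]), array([-0., -0., -0.]))
```

carry_out --pt "0 -0.05 -0.3 0 0 0 3" --pt "0 -0.05 -0.6 0 0 0 3" --pt "0 -0.05 -0.9 0 0 0 3" --pt "0 -0.05 -1 0 0 0 3" --pt "0 -0.05 -1 0 0 0 3" --pt "0 -0.05 -1 0 0 0 3"

```text
t: 20.15
tool_pos: [0.6711, 0.1448, 0.1396]
eef_rot: [[0.477, -0.136, 0.869], [-0.066, -0.991, -0.118], [0.877, -0.001, -0.481]]
ft_force: [0.8, -0.9, -4.4]
gripper_width: 0.04
gripper_force: 44.8
```

```bash
python3 -c "
from rel import *
s=get_state();print(seatpin(s),s['ft_force'],s['moment'])"
```

```text
[0.0001 0.0001 0.0003] [ 0.7543 -0.8546 -4.3608] [ 0.1904  1.0658 -0.0003]
```

carry_out --pt "0 0 -0.05 0 0 0 3" --pt "0 0 -0.1 0 0 0 3" --pt "0 0 -0.1 0 0 0 3" --pt "0 0 -0.1 0 0 0 3"

```text
t: 20.65
tool_pos: [0.6713, 0.1448, 0.1389]
eef_rot: [[0.476, -0.136, 0.869], [-0.066, -0.991, -0.118], [0.877, -0.001, -0.48]]
ft_force: [-1.1, 0.3, -0.2]
gripper_width: 0.0394
gripper_force: 44.8
```

The pin carries the weight (Fz about 0). Releasing.

carry_out --pt "0 0 0 0 0 0 4.4" --pt "0 0 0 0 0 0 5" --pt "0 0 0 0 0 0 6" --pt "0 0 0 0 0 0 6.5" --pt "0 0 0 0 0 0 6.5" --pt "0 0 0 0 0 0 6.5"

```text
t: 21.4
tool_pos: [0.6711, 0.1448, 0.1385]
eef_rot: [[0.477, -0.136, 0.869], [-0.066, -0.991, -0.118], [0.877, -0.001, -0.481]]
ft_force: [0.6, -1.0, 0.3]
gripper_width: 0.0649
gripper_force: 0.0
```

carry_out --pt "-1.5 0.2 0.8 0 0 0 6.5" --pt "-4 0.55 2.2 0 0 0 6.5" --pt "-7 0.95 3.9 0 0 0 6.5" --pt "-10 1.4 5.5 0 0 0 6.5" --pt "-11 1.5 6 0 0 0 6.5" --pt "-11 1.5 6 0 0 0 6.5" --pt "-11 1.5 6 0 0 0 6.5"

```text
t: 22.28
tool_pos: [0.5617, 0.1598, 0.1982]
eef_rot: [[0.477, -0.136, 0.869], [-0.067, -0.991, -0.119], [0.877, -0.001, -0.481]]
ft_force: [-0.5, -0.8, -0.5]
gripper_width: 0.0649
gripper_force: 0.0
```

```bash
python3 - <<'E'
from rel import *
s,c=grab('wrist','w9.png');W=cam('wrist',s);print(s['t'],s['qpos'],s['tool_pos'],s['ft_force'],s['gripper_width'])
P=lambda *o:proj(W,PIN+U@np.array(o)).round(1)
print('plate near topL,R',P(-.0025,.02,.02),P(-.0025,-.02,.02),'block near top L,R',P(-.037,.02,-.03),P(-.037,-.02,-.03),'block near botL',P(-.037,.02,-.07),'ball',P(-.0135,-.085,0), P(-.0135,-.084,-.012))
u0=int(P(-.025,0,-.05)[0]);g=c.mean(2).astype(int)
print(u0,[(r,int(g[r,u0+12])) for r in range(60,220,2)])
r=int(P(-.037,0,-.03)[1])+6;print(r,g[r,270:380:2].tolist())
# dark pixels right of plate: handle/ball
m=((c.max(2)<50)&(np.indices(g.shape)[0]<200)&(np.indices(g.shape)[1]>340)).astype(np.uint8)
n,l,st,ce=cv2.connectedComponentsWithStats(m);print([ (st[i].tolist(),ce[i].round(1).tolist()) for i in range(1,n) if st[i,4]>40])
for x in range(350,470,6):
    y=np.where(m[:,x])[0];print(x,(y.min(),y.max()) if len(y) else '',end='; ')
E
```

```text
22.275 [ 0.4002  0.3881  2.3398  3.875   0.7323 -1.8814] [0.5617 0.1598 0.1982] [-0.5482 -0.7818 -0.491 ] 0.0648641431553342
plate near topL,R [293.4 118.5] [343.8 118.4] block near top L,R [294.4 194.3] [342.9 194.3] block near botL [296.8 226.7] ball [423.2 147.4] [418.8 159.5]
318 [(60, 45), (62, 76), (64, 111), (66, 114), (68, 116), (70, 113), (72, 109), (74, 108), (76, 108), (78, 109), (80, 109), (82, 103), (84, 81), (86, 76), (88, 75), (90, 74), (92, 69), (94, 75), (96, 77), (98, 77), (100, 76), (102, 77), (104, 77), (106, 77), (108, 78), (110, 79), (112, 78), (114, 78), (116, 91), (118, 131), (120, 123), (122, 101), (124, 98), (126, 97), (128, 97), (130, 97), (132, 99), (134, 104), (136, 102), (138, 101), (140, 92), (142, 53), (144, 19), (146, 12), (148, 13), (150, 13), (152, 12), (154, 12), (156, 29), (158, 86), (160, 96), (162, 98), (164, 98), (166, 97), (168, 97), (170, 97), (172, 97), (174, 98), (176, 121), (178, 149), (180, 151), (182, 151), (184, 152), (186, 151), (188, 151), (190, 152), (192, 211), (194, 235), (196, 167), (198, 111), (200, 110), (202, 110), (204, 111), 
[... 346 characters left out ...]
9, 148, 150, 149]
[([361, 0, 13, 83, 380], [367.4, 43.4]), ([341, 50, 18, 11, 181], [349.1, 55.2]), ([380, 101, 12, 15, 62], [385.1, 108.0]), ([341, 145, 78, 27, 833], [372.2, 157.1]), ([573, 194, 17, 6, 55], [579.2, 197.1])]
350 (np.int64(51), np.int64(158)); 356 (np.int64(51), np.int64(159)); 362 (np.int64(0), np.int64(160)); 368 (np.int64(11), np.int64(170)); 374 (np.int64(151), np.int64(170)); 380 (np.int64(103), np.int64(162)); 386 (np.int64(106), np.int64(162)); 392 (np.int64(153), np.int64(162)); 398 (np.int64(156), np.int64(163)); 404 (np.int64(159), np.int64(164)); 410 (np.int64(163), np.int64(164)); 416 (np.int64(167), np.int64(168)); 422 ; 428 ; 434 ; 440 ; 446 ; 452 ; 458 ; 464 ;
```

The squeegee hangs alone: block centred at u=318 as predicted, plate top about 1 to 2 mm low. The lever is at about 0.13 rad. Next I'll work out the press path for the shut fingers on the ball.

```bash
cat > press.py <<'E'
from rel import *
def tcp(phi,up,s):
    a=np.array(s['eef_rot'])[:,2]; B=np.array([-.0135,-.085*np.cos(phi),-.085*np.sin(phi)])
    return PIN+U@(B+[.0156,0,.012+up])+.041*a
if __name__=='__main__':
    s=get_state();print(s['tool_pos'],s['ft_force'])
    for ph,up in((0,.02),(.13,.004),(.25,0),(.4,0),(.5,0),(.58,0),(.63,0),(.66,0)):
        p=tcp(ph,up,s);print(ph,up,((p-s['tool_pos'])*100).round(2))
    print(ik(tcp(0,.02,s),s['eef_rot'],s['qpos']),ik(tcp(.63,0,s),s['eef_rot'],s['qpos']))
    b,_=grab('scene') if 0 else (0,0)
    c=cv2.imread('pics/w9.png');print('col420',c[135:180:2,414].mean(1).astype(int),'row160',c[160,396:440:2].mean(1).astype(int))
E
python3 press.py
```

```text
[0.5618 0.1597 0.1981] [-0.1853  0.0966  0.5358]
0 0.02 [ 11.   -10.1    2.92]
0.13 0.004 [ 11.01 -10.03   0.22]
0.25 0 [11.04 -9.84 -1.18]
0.4 0 [11.09 -9.44 -2.39]
0.5 0 [11.14 -9.07 -3.16]
0.58 0 [11.19 -8.72 -3.74]
0.63 0 [11.23 -8.49 -4.09]
0.66 0 [11.25 -8.33 -4.29]
[ 0.0718  0.3818  2.1723  3.5259  0.5031 -1.809 ] [ 0.1102  0.5354  2.2136  3.483   0.6918 -1.7162]
col420 [192 192 191 191 190 187 187 189 186 113  58  56  54  50  46  44  43 118
 190 198 194 191 193] row160 [ 35  36  38  41  42  44  47  48  51  52  54  56  59  59  59  59  88 184
 193 193 196 195]
```

The ball is at (419,161), so the lever stands at about 0.16 rad, below 0.4. Closing the fingers and hovering above it.

carry_out --pt "0 -2 1 0 0 0 0" --pt "0 -5 3 0 0 0 0" --pt "0.5 -8 4 0 0 0 0" --pt "2.5 -10 4 0 0 0 0" --pt "6 -10.1 4 0 0 0 0" --pt "9 -10.1 3.5 0 0 0 0" --pt "11 -10.1 2.9 0 0 0 0" --pt "11 -10.1 2.9 0 0 0 0" --pt "11 -10.1 2.9 0 0 0 0"

```text
t: 23.45
tool_pos: [0.6702, 0.0589, 0.2269]
eef_rot: [[0.478, -0.136, 0.868], [-0.066, -0.991, -0.118], [0.876, -0.001, -0.482]]
ft_force: [1.1, -0.4, 1.1]
gripper_width: 0.0003
gripper_force: 0.0
```

```bash
python3 - <<'E'
from press import *
s,c=grab('wrist','w10.png');W=cam('wrist',s);print(s['t'],s['gripper_width'],s['ft_force'],s['tool_pos'])
T=np.array(s['tool_pos'])-.041*np.array(s['eef_rot'])[:,2];print('tip in pin frame',U.T@(T-PIN),proj(W,T),'ball',proj(W,PIN+U@[-.0135,-.085*np.cos(.16),-.085*np.sin(.16)]))
for ph,up in((.16,.002),(.25,0),(.4,0),(.5,0),(.58,0),(.63,0)):print(ph,((tcp(ph,up,s)-s['tool_pos'])*100).round(2))
for r in range(170,262,6):
    x=np.where(c[r,270:380].max(1)<50)[0]+270;print(r,(x.min(),x.max(),len(x)) if len(x) else '',end='; ')
E
```

```text
23.45 0.00034788921920988905 [ 1.0644 -0.3622  1.0905] [0.6702 0.0589 0.2269]
tip in pin frame [ 0.0006 -0.085   0.0317] [318.2538 251.1522] ball [316.6075 313.1804]
0.16 [ 0.17  0.09 -3.12]
0.25 [ 0.19  0.24 -4.07]
0.4 [ 0.25  0.65 -5.28]
0.5 [ 0.3   1.01 -6.04]
0.58 [ 0.34  1.36 -6.63]
0.63 [ 0.38  1.6  -6.98]
170 (np.int64(351), np.int64(354), 4); 176 ; 182 ; 188 ; 194 ; 200 ; 206 ; 212 ; 218 ; 224 ; 230 (np.int64(309), np.int64(326), 18); 236 (np.int64(308), np.int64(328), 21); 242 (np.int64(305), np.int64(332), 28); 248 (np.int64(302), np.int64(334), 33); 254 (np.int64(270), np.int64(379), 109); 260 (np.int64(270), np.int64(379), 110);
```

carry_out --pt "0.1 0 -1.2 0 0 0 0" --pt "0.15 0.05 -2.4 0 0 0 0" --pt "0.17 0.1 -3.1 0 0 0 0" --pt "0.19 0.2 -3.7 0 0 0 0" --pt "0.2 0.3 -4.3 0 0 0 0" --pt "0.22 0.45 -4.8 0 0 0 0" --pt "0.25 0.65 -5.3 0 0 0 0"

```text
t: 24.38
tool_pos: [0.6738, 0.0651, 0.1745]
eef_rot: [[0.476, -0.136, 0.869], [-0.067, -0.991, -0.119], [0.877, -0.001, -0.481]]
ft_force: [-0.1, -4.4, 2.8]
gripper_width: 0.0003
gripper_force: 2.1
```

carry_out --pt "0.02 0.1 -0.4 0 0 0 0" --pt "0.05 0.25 -0.8 0 0 0 0" --pt "0.08 0.45 -1.2 0 0 0 0" --pt "0.1 0.55 -1.4 0 0 0 0" --pt "0.1 0.55 -1.4 0 0 0 0"

```text
t: 25.0
tool_pos: [0.6746, 0.071, 0.1604]
eef_rot: [[0.477, -0.135, 0.869], [-0.066, -0.991, -0.118], [0.877, -0.001, -0.481]]
ft_force: [0.2, -0.6, 3.9]
gripper_width: 0.0003
gripper_force: 1.6
```

carry_out --pt "0.02 0.1 -0.2 0 0 0 0" --pt "0.04 0.2 -0.4 0 0 0 0" --pt "0.04 0.2 -0.4 0 0 0 0"

```text
t: 25.38
tool_pos: [0.6752, 0.0727, 0.157]
eef_rot: [[0.476, -0.136, 0.869], [-0.067, -0.991, -0.119], [0.877, -0.001, -0.48]]
ft_force: [-0.2, -1.5, 6.2]
gripper_width: 0.0003
gripper_force: 2.8
```

carry_out --pt "0.02 0.1 -0.2 0 0 0 0" --pt "0.04 0.2 -0.4 0 0 0 0" --pt "0.04 0.2 -0.4 0 0 0 0"

```text
t: 25.75
tool_pos: [0.676, 0.0742, 0.1541]
eef_rot: [[0.473, -0.137, 0.87], [-0.067, -0.991, -0.12], [0.878, -0.002, -0.478]]
ft_force: [-2.0, -5.7, 11.4]
gripper_width: 0.0003
gripper_force: 5.8
```

carry_out --pt "0.02 0.1 -0.2 0 0 0 0" --pt "0.02 0.1 -0.3 0 0 0 0" --pt "0.02 0.1 -0.3 0 0 0 0"

```text
t: 26.12
tool_pos: [0.677, 0.0745, 0.1534]
eef_rot: [[0.468, -0.139, 0.873], [-0.068, -0.99, -0.121], [0.881, -0.002, -0.473]]
ft_force: [-7.6, -8.4, 24.3]
gripper_width: 0.0007
gripper_force: 11.2
```

The force rose steeply to 24 N, so the lever is clamped or at its stop. I'll lift off, back away and check the lever.

carry_out --pt "0 0 1 0 0 0 0" --pt "0 -0.3 3 0 0 0 0" --pt "0 -0.5 6 0 0 0 0" --pt "-4 1 7 0 0 0 0" --pt "-8 4 7 0 0 0 0" --pt "-11 7 6 0 0 0 0" --pt "-11.4 8.5 4.4 0 0 0 0" --pt "-11.4 8.5 4.4 0 0 0 0" --pt "-11.4 8.5 4.4 0 0 0 0"

```text
t: 27.25
tool_pos: [0.5617, 0.1606, 0.1934]
eef_rot: [[0.477, -0.136, 0.868], [-0.066, -0.991, -0.118], [0.876, -0.001, -0.482]]
ft_force: [0.3, -0.1, 1.2]
gripper_width: 0.0001
gripper_force: 0.0
```

```bash
python3 - <<'E'
from press import *
s,c=grab('wrist','w11.png');W=cam('wrist',s);print(s['t'],s['tool_pos'],s['ft_force'])
P=lambda *o:proj(W,PIN+U@np.array(o)).round(1)
for ph in(.4,.5,.57,.62,.68):print(ph,P(-.0135,-.085*np.cos(ph),-.085*np.sin(ph)))
print('plate',P(-.0025,.02,.02),P(-.0025,-.02,.02),'block top',P(-.037,.02,-.03),P(-.037,-.02,-.03),'bot',P(-.037,.02,-.07))
g=c.max(2).astype(int)
for r in range(160,250,4):
    x=np.where(g[r,345:450]<65)[0]+345;print(r,(x.min(),x.max(),len(x)) if len(x) else '',end='; ')
u=int(P(0,0,0)[0])+12;m=c.mean(2).astype(int);print('\n',u,[(r,int(m[r,u])) for r in range(100,230,2)])
E
```

```text
27.25 [0.5617 0.1606 0.1934] [ 0.2712 -0.1095  1.1965]
0.4 [409.1 174.5]
0.5 [403.3 181.2]
0.57 [398.9 185.6]
0.62 [395.6 188.5]
0.68 [391.5 191.8]
plate [294.1 112.7] [345.1 112.7] block top [295.1 189.7] [344.2 189.7] bot [297.4 222.9]
160 (np.int64(345), np.int64(376), 25); 164 (np.int64(345), np.int64(376), 32); 168 (np.int64(348), np.int64(375), 28); 172 (np.int64(355), np.int64(376), 22); 176 (np.int64(360), np.int64(383), 24); 180 (np.int64(366), np.int64(387), 22); 184 (np.int64(372), np.int64(398), 27); 188 (np.int64(379), np.int64(401), 23); 192 (np.int64(386), np.int64(402), 17); 196 (np.int64(389), np.int64(400), 12); 200 ; 204 ; 208 ; 212 ; 216 ; 220 ; 224 ; 228 ; 232 ; 236 ; 240 ; 244 ; 248 (np.int64(401), np.int64(401), 1); 
 331 [(100, 70), (102, 70), (104, 70), (106, 70), (108, 76), (110, 112), (112, 113), (114, 95), (116, 92), (118, 90), (120, 92), (122, 90), (124, 92), (126, 95), (128, 91), (130, 91), (132, 91), (134, 83), (136, 53), (138, 27), (140, 22), (142, 14), (144, 12), (146, 10), (148, 10), (150, 11), (152, 12), (154, 10), (156, 9), (158, 29), (160, 82), (162, 91), (164, 91), (166, 91), (168, 92), (170, 101), (172, 132), (174, 136), (176, 136), (178, 136), (180, 136), (182, 136), (184, 137), (186, 194), (188, 222), (190, 128), (192, 103), (194, 103), (196, 104), (198, 104), (200, 104), (202, 104), (204, 104), (206, 103), (208, 105), (210, 103), (212, 104), (214, 104), (216, 104), (218, 104), (220, 103), (222, 114), (224, 105), (226, 102), (228, 101)]
```

The ball centre is at about (392,189), which puts the lever at about 0.64 rad, so it is tight. The plate and block edges are within 1 px of upright and seated, and the robot is clear.

```bash
python3 -c "
from rig import bot
print(bot.sign_off())"
```

```text
the job is handed in; nothing more can be done
None
```

I've handed the job in: the squeegee hangs seated on the pin, the lever is clamped at about 0.64 rad, and the robot is clear; the hand-in returned no verdict.

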